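# Clamp a cigar mould in the bench screw press

## Robot

A 6-joint arm with a two-finger parallel gripper is mounted at the origin on the work surface. World frame = base frame: x ahead of the robot, y to its left, z up, the work surface at z = 0. Lengths are in m, angles in rad, forces in N, time in s.
With the tool pointing down it reaches from about 0.425 to 0.95 m from the base axis. Payload 14.7 kg.
Tool frame: the origin (TCP) lies at the very end of the fingers, on their centre line; the grasp point (between the pads) lies 19 mm behind it (manip.grip_point_offset is the distance from the TCP to the grasp point, in m); z points along the fingers, y is the line along which they close (so a half turn about z gives the same grasp; the last joint's range is limited). The gripper opens to 85 mm and grips with 20 to 120 N. Pads are 22 mm wide; open, the fingers measure 114 mm over their backs; the gripper's body (76 mm by 85 mm) begins 54 mm behind the grasp point. The pads swing forward as they close: fully open they stand 13 mm farther back than shut.
Start: joints at [-1.265, 0.48, 1.596, -0, 1.065, -0.047], TCP at [0.225, -0.61, 0.231] pointing down, gripper open.
Joint ranges: [-2.75, 2.75], [-0.82, 2.05], [0.23, 2.67], [-1.56, 4.7], [0.09, 2.69], [-2.92, 2.92]. Speed limits (rad/s): [1.89, 1.89, 2.39, 3.01, 3.01, 3.01].

## Interface

Orientations are given as a 3x3 rotation matrix whose columns are the frame's x, y, z axes.
In Python, from bench import manip, planner, vision, job gives the robot as it stands. Calls block until the motion is done:
- manip.movep(position, orientation): joint-space move of the TCP to a pose.
- manip.move_linear(position, rot=None, velocity=0.15, f_stop=None): straight line of the TCP; rot=None keeps the orientation; velocity is the mean speed in m/s. With f_stop (N) it stops when the force on the tool has changed by that much, and returns True; else False.
- manip.set_joints(angles): joint-space move.
- manip.gripper_to(opening): finger opening in m; the grip force is fixed at half the most; returns when the fingers have stopped.
- manip.dwell(seconds).
- planner.ik(position, orientation): joint angles nearest the present ones, or None.
- manip.sense(): the state.
- vision.capture(name): name is "side" or "top" or "wrist"; returns a dict with "img" (384x512x3 uint8, red, green, blue), "fx", "fy", "cx", "cy" (pixels), "dist" ([k1, k2, p1, p2, k3] as OpenCV has them; the pictures are not rectified), "xyz" and "attitude" of the camera in the world; the wrist camera has in their place "mount" (4x4, takes a point from camera to tool coordinates, whose origin is the TCP and whose axes are the flange's). Camera axes: x right, y down, z forward; pixel columns grow to the right and rows downward; lengths in m; the calibration is good to about 2 mm. A picture is of the moment at which its call begins: read the wrist's pose just before it. There is no depth.
A pose or a line that the arm cannot do raises manip.Unreachable and nothing moves.
- job.sign_off(): hands the job in; it is judged then, once.
The state is a dict: "clock": time; "joints": joint angles; "joint_velocities": joint speeds; "joint_efforts": joint torques, N m; "tool_pos": TCP position; "tool_rot": TCP orientation; "wrist_force": force on the tool from outside, world axes, zero at the start; "ft_torque": the same for the moment, N m; "finger_gap": finger opening in m; "finger_force": force on a finger pad.
Only numpy, scipy, OpenCV 4.12 (cv2) and the standard library are available. Lean on these libraries where they do the work, as an engineer would, in place of code of your own. Each camera call takes 0.05 s, during which the arm holds its last target. There are 200 camera calls.

## Task

Lift the long wooden cigar mould out of its cradle, lay it flat on the open loading end of the press bed and let go; then take it (or push it) by its outer end and slide it along the bed under the jaw until it rests against the end stop, square with the bed. Then crank the press handle clockwise until the jaw's foot touches the mould and about a quarter turn more, so that the mould stays clamped but is not crushed. Leave the other things on the table where they are.

Things in the scene. Friction and masses are not known exactly. Their poses are not given: they have to be found in the camera images.
- mould: The workpiece (sizes here and below in mm): a closed two-cigar mould, a dark wooden bar 220 long (x) x 50 wide (y) x 46 high (z), about 0.45 kg, the same either way round. Origin at the centre of its underside, x along its length. It starts lying in the cradle, its underside 12 above the table, about 3 of play per side.
- cradle: Fixed light wooden cradle (mm), length along x, origin at the centre of its underside: base board 252 x 90 x 12 thick, and at each end a pocket with walls 52 high over the table that enclose the mould's end and the outer 35 of its length (side walls at y = +-30 to +-42, |x| over 75). Only the mould's middle 150 is free at the sides. Open at the top: lift the mould straight up.
- press: Fixed steel C-frame screw press (mm). Origin on the table below the screw axis, z up; y runs along the bed from the end stop (-y) to the open loading end (+y), x to the column at the back. Bed flat, x +-55, y -124 to 300, top at z = 30. Column x 55 to 120, y +-45, up to 185. Arm over the bed: y +-28, z 145 to 180. A mould that is home has its centre at x = 0, y = 0 and its length along y.
- bed_load (a point): Point on the bed's top, on its middle line, 180 from the screw axis towards the loading end: centre of the free loading place, where the whole mould can be laid down clear of the jaw. Nothing stands over the bed beyond 36 from the screw axis on this side, except the crank's sweep (58 radius, over z = 188).
- stop_face (a point): Foot of the end stop's face, on the bed's top and middle line, 110 from the screw axis; the stop is a low block over the full bed width, 26 high.
- screw_top (a point): Point on the screw axis (the crank's turning axis, vertical) at the top of the crank's arm, 202 above the table.
- handle_mid (a point): The crank's upright dark wooden handle, a round grip 23 across, 60 high (204 to 264 above the table), 45 from the screw axis; this point is on its axis, 237 above the table. The grip spins freely on its pin, so it can be held from above with a fixed wrist while being led round the circle. Its height does not change.
- crank (a joint): Crank angle in rad, 0 = fully open, grows clockwise seen from above, stops at 14.1 (at 0 the handle stands on the press's +x side, over the column, and at pi/2 on its -y side). Starts between 0 and 3. One turn lowers the jaw 16 mm. It stays where it is left; dry friction 0.2 N m (4 to 5 N at the handle).
- jaw (a joint): Downward travel of the jaw in m, geared to the crank (0.016 per turn). At 0 the foot's underside is 70 above the bed; the foot touches a mould lying on the bed at 0.024, i.e. crank = 9.42.
- foot: The jaw's sprung pressure foot, a steel plate 50 x 70 x 12 under the jaw, origin at the centre of its underside, z up. It yields up to 10 mm against springs of 6 N/mm: a quarter turn past touching gives about 24 N. At the end the foot must press the mould with 8 to 60 N; over 90 N crushes it.
- short_mould: A shorter mould of the same wood, only 130 x 50 x 46, on the bare table. Bystander; leave it where it stands.
- cigar_box: Flat closed box 110 x 170 x 45. Bystander; leave it where it stands.
- paste_jar: Round jar 64 across, 85 high. Bystander; leave it where it stands.
- mug: White mug 80 across, 90 high. Bystander; leave it where it stands.
- ring_gauge: Thin wooden board 44 x 160 x 12 with four holes. Bystander; leave it where it stands.
- blade: Flat steel cutting blade with round ends, 66 x 176 x 5. Bystander; leave it where it stands.
- weight: Brass cylinder 60 across, 50 high. Bystander; leave it where it stands.
Not all that is in view belongs to the job. Leave any white look-alike of the mould alone.

How it is judged:
On the way, in this order (a step that is already met when the one before it is completed fails the run):
1. the mould lies on the loading end of the bed, its centre at least 0.12 m from the screw axis, and the fingers have let go of it (contact force between the fingers and mould below 0.05 N and y of mould in the frame of press above 0.12 m and x of mould in the frame of press between -0.05 and 0.05 m and z of mould in the frame of press between 0.026 and 0.034 m), for 0.1 s.
2. the mould is home on the bed against the end stop, before the foot presses on it (x of mould in the frame of press between -0.014 and 0.014 m and y of mould in the frame of press between -0.007 and 0.007 m and z of mould in the frame of press between 0.026 and 0.034 m and angle between the x axis of mould and the y axis of press, either way round below 0.12 rad and contact force between foot and mould below 1 N), for 0.1 s.
3. the foot presses on the mould (contact force between foot and mould above 8 N), for 0.2 s.
At the end, for the whole second after the job is handed in: The mould lies flat on the press bed against the end stop (within 7 mm along the bed, 14 mm across, 0.12 rad), pressed by the foot with 8 to 60 N, released and at rest, the crank still (x of mould in the frame of press between -0.014 and 0.014 m and y of mould in the frame of press between -0.007 and 0.007 m and z of mould in the frame of press between 0.026 and 0.034 m and angle between the x axis of mould and the y axis of press, either way round below 0.12 rad and contact force between foot and mould between 8 and 60 N and contact force between the fingers and mould below 0.05 N and velocity of joint crank between -0.1 and 0.1 rad/s and linear speed of mould below 0.01 m/s); the robot touches nothing.
It fails at once if the mould is crushed (foot force over 90 N) (contact force between foot and mould above 90 N).
It fails at once if a bystander is moved more than 40 mm (distance of any of short_mould, cigar_box, paste_jar, mug, ring_gauge, blade, weight from where it was at the start of the episode above 0.04 m).
It also fails if it takes over 72 s, if anything falls off the work surface, if the arm or the gripper's body presses on something with over 40 N, if the wrist force passes 120 N, or if a joint passes its speed limit or range.

## Working session

There is one attempt and no reset: what is moved stays moved. The work goes in short steps, each a Python script; the robot and the scene stay as the last script left them, time stands still between calls to the robot, and variables do not carry over. Pictures are saved under pics/ and viewed, at most 10 in all, crops included, and the job is handed in when it is done.

```bash
mkdir -p pics; ls; python3 - <<'E'
from bench import manip, planner, vision, job
import cv2, pickle, numpy as np
d={}
for n in("top","side"):
    c=vision.capture(n); d[n]=c
    cv2.imwrite(f"pics/{n}0.png",cv2.resize(c["img"][:,:,::-1],(800,600),interpolation=cv2.INTER_CUBIC))
    print(n,{k:(np.round(v,4).tolist()) for k,v in c.items() if k!="img"})
pickle.dump(d,open("caps.pkl","wb"))
s=manip.sense();print(s["clock"],s["finger_gap"],s["tool_rot"],manip.grip_point_offset)
E
```

```text
pics
top {'fx': 348.8474, 'fy': 348.8474, 'cx': 258.7007, 'cy': 190.4529, 'dist': [-0.0401, 0.0, 0.0, 0.0, 0.0], 'xyz': [0.4168, 0.0709, 1.4001], 'attitude': [[0.0163, -0.9978, 0.0642], [-0.9999, -0.016, 0.0058], [-0.0048, -0.0643, -0.9979]]}
side {'fx': 472.9431, 'fy': 472.9431, 'cx': 254.7136, 'cy': 189.3881, 'dist': [-0.0749, 0.0, 0.0, 0.0, 0.0], 'xyz': [0.3937, 1.2326, 0.8879], 'attitude': [[-0.9972, -0.0379, 0.0647], [-0.0749, 0.5167, -0.8529], [-0.0011, -0.8553, -0.5181]]}
0.1 0.08532229844166837 [[ 9.38407062e-01  3.45531593e-01 -3.21895361e-04]
 [ 3.45531741e-01 -9.38406553e-01  9.78371236e-04]
 [ 3.59894559e-05 -1.02933554e-03 -9.99999470e-01]] 0.0187
```

View pics/top0.png

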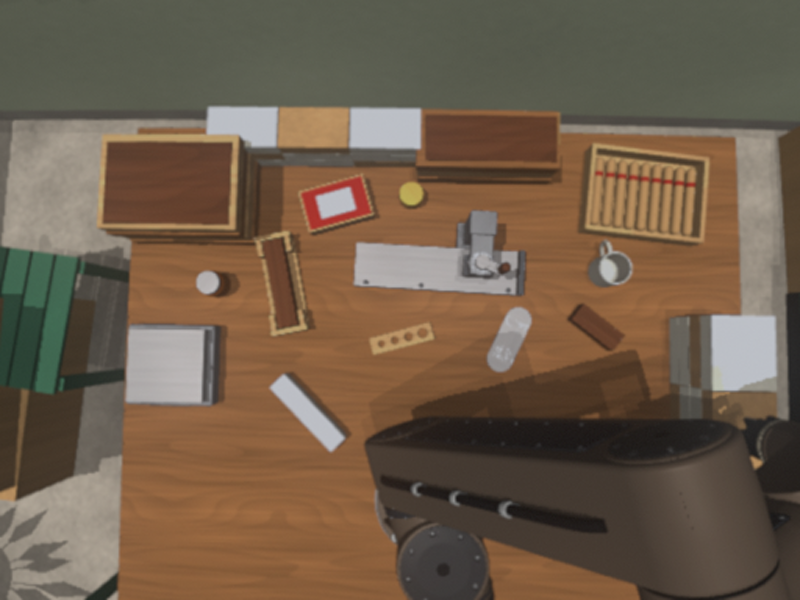

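View pics/side0.png

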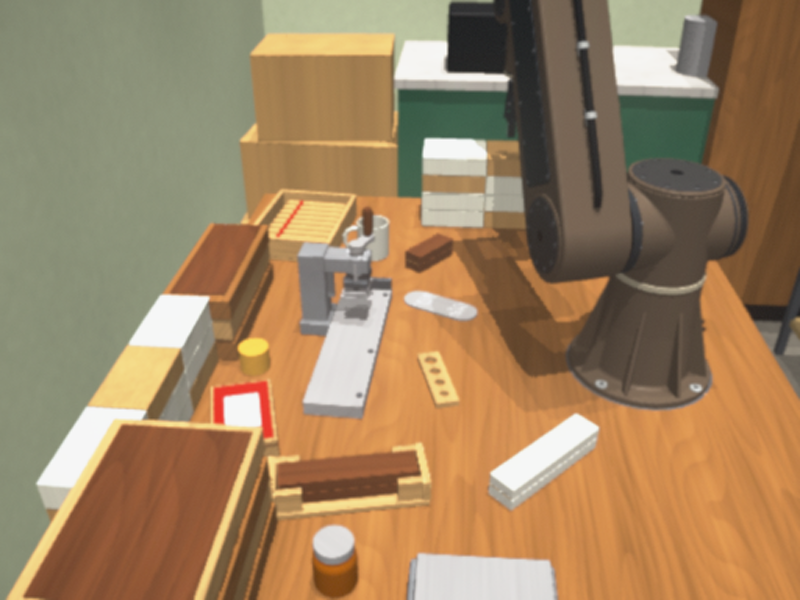

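The top view (800x600) shows the cradle with the mould at about (282,283). The press bed runs from (355,265) to (523,272), with the crank handle near (505,267). The white look-alike is at (308,412). I'll enlarge this area next.

```bash
python3 - <<'E'
import pickle,cv2
d=pickle.load(open("caps.pkl","rb"))
i=d["top"]["img"][:,:,::-1][125:220,155:345]
cv2.imwrite("pics/topc.png",cv2.resize(i,None,fx=4.2,fy=4.2,interpolation=cv2.INTER_CUBIC))
i=d["side"]["img"][:,:,::-1][125:335,165:290]
cv2.imwrite("pics/sidec.png",cv2.resize(i,None,fx=2.8,fy=2.8,interpolation=cv2.INTER_CUBIC))
E
```

```text
(no output)
```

View pics/topc.png

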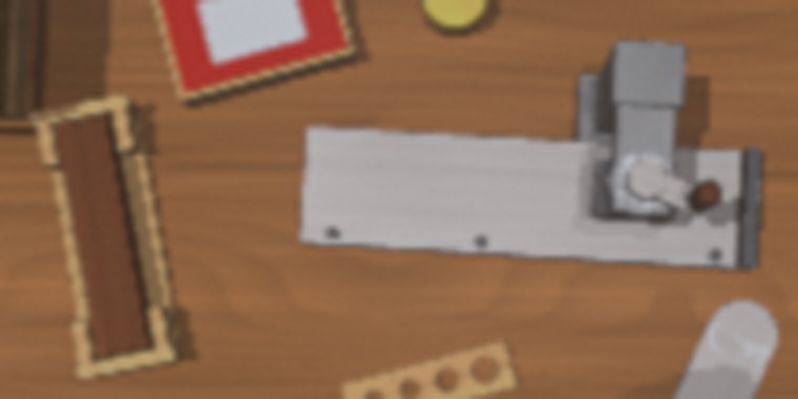

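View pics/sidec.png

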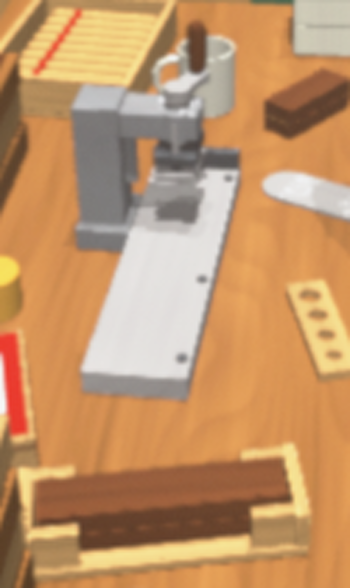

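The top crop gives bed corners (307,126) and (301,242), and stop corners (762,150) and (757,268). The cradle rim corners are (36,118), (128,97), (79,377) and (175,357), and the handle is at (706,190). The side crop agrees with this layout, so I'll fit poses from both views.

```bash
cat > fit.py <<'E'
import pickle,cv2,numpy as np
from scipy.optimize import least_squares
d=pickle.load(open("caps.pkl","rb"))
def proj(cam,P):
    c=d[cam];R=np.array(c["attitude"]).T;t=-R@np.array(c["xyz"])
    K=np.array([[c["fx"],0,c["cx"]],[0,c["fy"],c["cy"]],[0,0,1]])
    return cv2.projectPoints(np.atleast_2d(P).astype(float),cv2.Rodrigues(R)[0],t,K,np.array(c["dist"]))[0][:,0]
def nat(cam,p):
    s,o=((4.2,(155,125)) if cam=="top" else (2.8,(165,125)))
    return (np.array(p)+.5)/s-.5+np.array(o)
def w(q,P):
    c,s=np.cos(q[2]),np.sin(q[2]);P=np.array(P)/1000
    return np.c_[q[0]+c*P[:,0]-s*P[:,1],q[1]+s*P[:,0]+c*P[:,1],P[:,2]]
def fit(obs,q0):
    def f(q): return np.concatenate([(proj(k,w(q,[P]))[0]-nat(k,p)) for k,P,p in obs])
    r=least_squares(f,q0,loss="soft_l1");print(np.round(r.x,4));
    for o,e in zip(obs,f(r.x).reshape(-1,2)):print(o[0],o[1],np.round(e,1))
    return r.x
if __name__=="__main__":
    T,S="top","side"
    pr=fit([(T,(55,300,30),(307,126)),(T,(-55,300,30),(301,242)),(T,(55,-124,56),(762,150)),(T,(-55,-124,56),(757,268)),
     (S,(55,300,30),(82,373)),(S,(-55,300,30),(187,381)),(S,(-55,-110,56),(240,152))],[.7,-.1,0])
    cr=fit([(T,(126,42,52),(36,118)),(T,(126,-42,52),(128,97)),(T,(-126,42,52),(79,377)),(T,(-126,-42,52),(175,357)),
     (S,(-126,-42,52),(293,447)),(S,(-126,42,52),(308,514))],[.7,.3,.17])
    mo=fit([(T,(110,25,58),(53,122)),(T,(110,-25,58),(110,114)),(T,(-110,25,58),(95,360)),(T,(-110,-25,58),(151,350)),
     (S,(-110,-25,58),(287,458)),(S,(110,-25,58),(35,483))],[.7,.3,.17])
    h=fit([(T,(0,0,264),(706,190)),(S,(0,0,264),(197,25)),(S,(0,0,204),(197,68))],[.7,-.1,0])
    v=h[:2]-pr[:2];print(np.hypot(*v),"world az",np.arctan2(v[1],v[0]),"crank",-(np.arctan2(v[1],v[0])-pr[2])%(2*np.pi))
E
python3 fit.py
```

```text
[ 0.577  -0.0935 -0.0456]
top (55, 300, 30) [ 0.1 -0. ]
top (-55, 300, 30) [-0.4 -0.1]
top (55, -124, 56) [-0.  -0.2]
top (-55, -124, 56) [-0.2 -0.1]
side (55, 300, 30) [-0.3 -0.6]
side (-55, 300, 30) [ 0.5 -0.4]
side (-55, -110, 56) [0.2 0.8]
[0.5389 0.3888 0.2   ]
top (126, 42, 52) [ 0.2 -2.1]
top (126, -42, 52) [-0.7 -1. ]
top (-126, 42, 52) [ 0.6 -0.4]
top (-126, -42, 52) [-1.   0.4]
side (-126, -42, 52) [ 0.6 -0.1]
side (-126, 42, 52) [ 0.5 -0.4]
[0.5355 0.3903 0.2076]
top (110, 25, 58) [0.  0.8]
top (110, -25, 58) [-1.   0.3]
top (-110, 25, 58) [-0.2 -0.4]
top (-110, -25, 58) [-0.8 -0.4]
side (-110, -25, 58) [-1.2 -0.4]
side (110, -25, 58) [ 1.1 -1.3]
[ 0.5605 -0.1321  0.    ]
top (0, 0, 264) [0.3 0.2]
side (0, 0, 264) [-0.3 -0.3]
side (0, 0, 204) [0.1 1.3]
0.042009635961394 world az -1.97467972974228 crank 1.9290990957827252
```

```bash
cat > h.py <<'E'
import numpy as np
from bench import manip, planner, vision, job
PX,PY,PA=0.577,-0.0935,-0.0456
def P(x,y,z):
    c,s=np.cos(PA),np.sin(PA); return np.array([PX+c*x-s*y,PY+s*x+c*y,z])
def down(az):   # tool pointing down, closing line (tool y) at azimuth az
    y=np.array([np.cos(az),np.sin(az),0]);z=np.array([0,0,-1.]);return np.c_[np.cross(y,z),y,z]
def st(m=""):
    s=manip.sense();print(m,"t",round(s["clock"],2),"p",np.round(s["tool_pos"],4),"F",np.round(s["wrist_force"],1),"gap",round(s["finger_gap"],4),"ff",np.round(s["finger_force"],1));return s
MOULD=np.array([0.537,0.3895]);MA=0.203
E
python3 - <<'E'
from h import *
for n in (0,1):
    for nm,p,a in(("mould",[*MOULD,.03],MA+np.pi/2+n*np.pi),("mhigh",[*MOULD,.3],MA+np.pi/2+n*np.pi),("load",P(0,.18,.05),PA+n*np.pi),("outer",P(0,.27,.05),PA+n*np.pi),("home",P(0,.09,.05),PA+n*np.pi),("crank",P(0,-.045,.22),PA+n*np.pi),("crank90",P(0,-.045,.22),PA+(n+.5)*np.pi)):
        q=planner.ik(p,down(a));print(n,nm,None if q is None else np.round(q,2))
E
```

```text
0 mould [ 0.58  0.73  1.7  -0.    0.71 -1.19]
0 mhigh [ 0.58  0.44  1.48 -0.    1.22 -1.19]
0 load [ 0.1   0.63  1.87 -0.    0.64  0.14]
0 outer [ 0.24  0.66  1.82 -0.    0.67  0.29]
0 home [-0.06  0.62  1.9  -0.    0.62 -0.01]
0 crank [-0.29  0.41  1.75 -0.    0.98 -0.24]
0 crank90 [-0.29  0.41  1.75 -0.    0.98 -1.81]
1 mould [ 0.58  0.73  1.7  -0.    0.71  1.95]
1 mhigh [ 0.58  0.44  1.48 -0.    1.22  1.95]
1 load None
1 outer [ 0.24  0.66  1.82 -0.    0.67 -2.85]
1 home None
1 crank [-0.29  0.41  1.75 -0.    0.98  2.9 ]
1 crank90 [-0.29  0.41  1.75 -0.    0.98  1.33]
```

```bash
python3 - <<'E'
from h import *
s=st("start")
p=s["tool_pos"]; manip.move_linear([p[0],p[1],.42],velocity=.3)
R=down(MA+np.pi/2)
manip.movep([*MOULD,.30],R); st("over")
manip.move_linear([*MOULD,.10],velocity=.2)
c=manip.move_linear([*MOULD,.028],velocity=.08,f_stop=10); st(f"down {c}")
if not c:
    manip.gripper_to(.03); st("gripped")
    manip.move_linear([*MOULD,.13],velocity=.12); s=st("up")
    if s["finger_gap"]>.045:
        manip.move_linear([*MOULD,.22],velocity=.25)
        manip.movep(P(0,.18,.22),down(PA)); st("over bed")
        import cv2
        c=vision.capture("side");cv2.imwrite("pics/s1.png",cv2.resize(c["img"][:,:,::-1],(800,600)))
E
```

```text
start t 0.1 p [ 0.2245 -0.6096  0.2308] F [0.5 0.3 0.6] gap 0.0853 ff 0.0
over t 4.53 p [0.5374 0.389  0.3001] F [ 0.2  0.2 -0.1] gap 0.0854 ff 0.0
down False t 6.73 p [0.5373 0.3897 0.0285] F [0.  0.  0.8] gap 0.0857 ff 0.0
gripped t 7.17 p [0.5373 0.3896 0.0286] F [-0.8 -1.2  7. ] gap 0.0495 ff 62.8
up t 8.17 p [0.5365 0.3892 0.1292] F [ 0.5  0.8 -4.9] gap 0.0491 ff 62.7
over bed t 9.93 p [0.5849 0.0868 0.2192] F [ 1.3  0.1 -4. ] gap 0.0491 ff 63.3
```

```bash
python3 - <<'E'
from h import *
import cv2
manip.move_linear(P(0,.18,.06),velocity=.2)
c=manip.move_linear(P(0,.18,.044),velocity=.04,f_stop=6); st(f"placed {c}")
manip.gripper_to(.085); manip.dwell(.15); st("open")
manip.move_linear(P(0,.18,.15),velocity=.25)
manip.move_linear(P(0,.27,.15),velocity=.25); st("outer")
c=vision.capture("side")
cv2.imwrite("pics/s2.png",cv2.resize(c["img"][125:335,140:420,::-1],None,fx=2.8,fy=2.8,interpolation=cv2.INTER_CUBIC))
E
```

```text
placed True t 11.32 p [0.5859 0.0864 0.046 ] F [0.6 0.5 1.6] gap 0.0488 ff 65.1
open t 11.93 p [0.5851 0.0863 0.0458] F [-0.6 -0.4 -0.6] gap 0.0855 ff 0.0
outer t 13.0 p [0.5884 0.1768 0.1486] F [-0.4 -0.5 -0.4] gap 0.085 ff 0.0
```

View pics/s2.png

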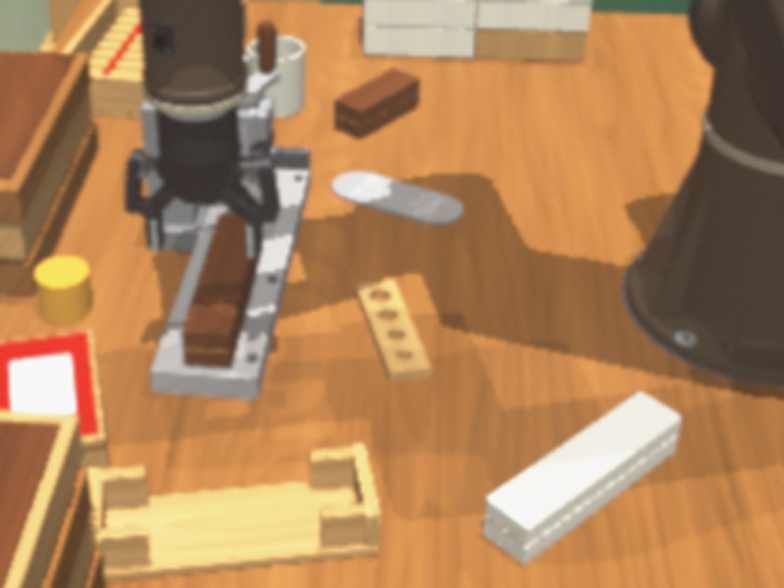

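The mould lies flat and centred on the loading end, with its outer end at about (210,350), and the cradle is empty. Next I'll regrip it at the outer end and slide it home.

```bash
python3 - <<'E'
from h import *
import cv2
manip.move_linear(P(0,.27,.07),velocity=.2)
c=manip.move_linear(P(0,.27,.048),velocity=.06,f_stop=8); st(f"down {c}")
manip.gripper_to(.03); s=st("grip")
z=s["tool_pos"][2]
c=manip.move_linear(P(0,.12,z),velocity=.1,f_stop=25); st(f"slide {c}")
if not c:
    c=manip.move_linear(P(0,.075,z),velocity=.03,f_stop=14); s=st(f"stop {c}")
    v=s["tool_pos"]-P(0,0,0);print("y_p",v[1]*np.cos(PA)-v[0]*np.sin(PA))
c=vision.capture("top")
cv2.imwrite("pics/t3.png",cv2.resize(c["img"][125:220,200:345,::-1],None,fx=4.2,fy=4.2,interpolation=cv2.INTER_CUBIC))
E
```

```text
down False t 14.12 p [0.5891 0.1762 0.0478] F [-0.2 -0.5  1. ] gap 0.085 ff 0.0
grip t 14.54 p [0.5896 0.1763 0.0485] F [-0.6 -0.2  5.3] gap 0.0491 ff 62.9
slide False t 16.19 p [0.5825 0.0264 0.0485] F [ 0.8 -3.8  2.1] gap 0.0493 ff 62.5
stop True t 17.18 p [ 0.5813 -0.0036  0.0485] F [0.6 5.9 5.5] gap 0.0491 ff 63.0
y_p 0.08998414059478432
```

View pics/t3.png

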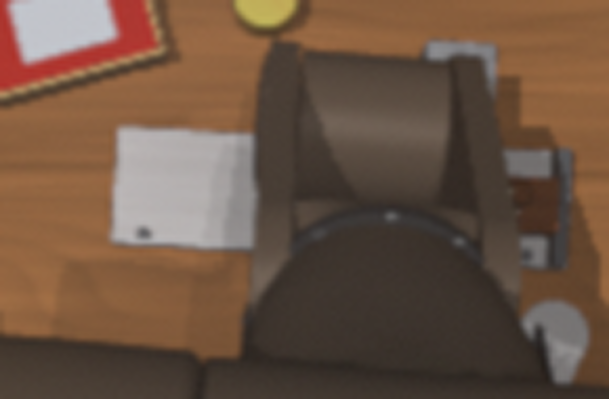

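The slide stopped at exactly y_p = 0.090, which puts the mould against the stop. The picture shows its end meeting the stop at (555,210). I'll release, then check the handle with the wrist camera.

```bash
python3 - <<'E'
from h import *
import cv2,pickle
manip.gripper_to(.085); manip.dwell(.2); st("open")
manip.move_linear(P(0,.09,.40),velocity=.3)
a=-1.93
manip.movep(P(.045*np.cos(a),.045*np.sin(a),.40),down(PA))
s=st("hover"); c=vision.capture("wrist"); pickle.dump((s,c),open("w.pkl","wb"))
t=vision.capture("top")
def draw(img,K,dist,R,tv,pts):
    for p,col in pts:
        u=cv2.projectPoints(np.array([p]),cv2.Rodrigues(R)[0],tv,K,dist)[0][0,0]
        print(np.round(u,1)); cv2.drawMarker(img,tuple(int(v) for v in np.round(u*1.5625)),col,cv2.MARKER_CROSS,14,1)
K=np.array([[c["fx"],0,c["cx"]],[0,c["fy"],c["cy"]],[0,0,1]])
M=np.array(c["mount"]);T=np.eye(4);T[:3,:3]=s["tool_rot"];T[:3,3]=s["tool_pos"];W=np.linalg.inv(T@M)
img=np.ascontiguousarray(cv2.resize(c["img"][:,:,::-1],(800,600),interpolation=cv2.INTER_CUBIC))
draw(img,K,np.array(c["dist"]),W[:3,:3],W[:3,3],[(P(.045*np.cos(a),.045*np.sin(a),.264),(0,255,0)),(P(0,0,.202),(255,0,0)),(P(.055,-.124,.056),(0,255,255)),(P(-.055,-.124,.056),(0,255,255)),(P(.12,-.045,.185),(255,0,255)),(P(.12,.045,.185),(255,0,255))])
cv2.imwrite("pics/w4.png",img)
E
```

```text
open t 17.88 p [ 0.581  -0.0032  0.0482] F [ 0.9  0.4 -0.4] gap 0.0852 ff 0.0
hover t 19.79 p [ 0.5588 -0.1355  0.399 ] F [0.5 0.9 0.5] gap 0.0849 ff 0.0
[255.1 175.4]
[271.4 115.5]
[302.9 187.8]
[229.  187.8]
[382.5 156.6]
[392.2  68.3]
```

View pics/w4.png

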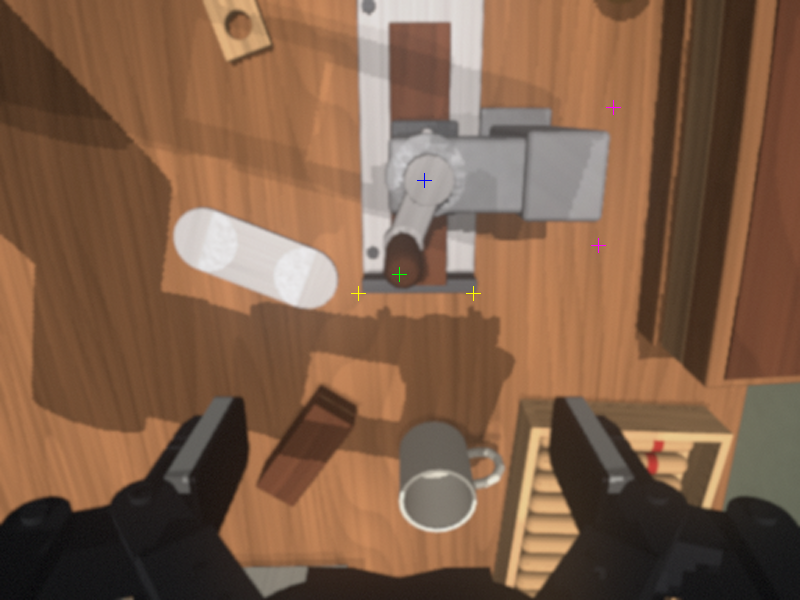

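The wrist view shows the mould running under the jaw to the stop, square with the bed. The hub is at (429,180), against (424,180) predicted. The handle top is near (405,270), against (399,274) predicted. That suggests an offset of about 2–3 mm, so I'll refine on a crop.

```bash
python3 - <<'E'
import pickle,cv2
s,c=pickle.load(open("w.pkl","rb"))
cv2.imwrite("pics/wc.png",cv2.resize(c["img"][70:200,215:345,::-1],None,fx=4.5,fy=4.5,interpolation=cv2.INTER_CUBIC))
E
cat > ray.py <<'E'
import pickle,cv2,numpy as np
from h import *
s,c=pickle.load(open("w.pkl","rb"))
K=np.array([[c["fx"],0,c["cx"]],[0,c["fy"],c["cy"]],[0,0,1]])
T=np.eye(4);T[:3,:3]=s["tool_rot"];T[:3,3]=s["tool_pos"];G=T@np.array(c["mount"])
def at(p,z):
    u=(np.array(p)+.5)/4.5-.5+np.array([215,70])
    n=cv2.undistortPoints(np.array([[u]]),K,np.array(c["dist"]))[0,0]
    r=G[:3,:3]@np.array([n[0],n[1],1]);w=G[:3,3]+r*(z-G[2,3])/r[2]
    v=w-P(0,0,0);co,si=np.cos(PA),np.sin(PA)
    return np.round(1000*np.array([co*v[0]+si*v[1],-si*v[0]+co*v[1]]),1)
E
python3 -c "
from ray import *
print(K[0],G[:3,3],at((300,300),.2))"
```

```text
[344.20100689   0.         254.88088274] [ 0.56351768 -0.05176498  0.54045441] [ 10.2 -20.7]
```

View pics/wc.png

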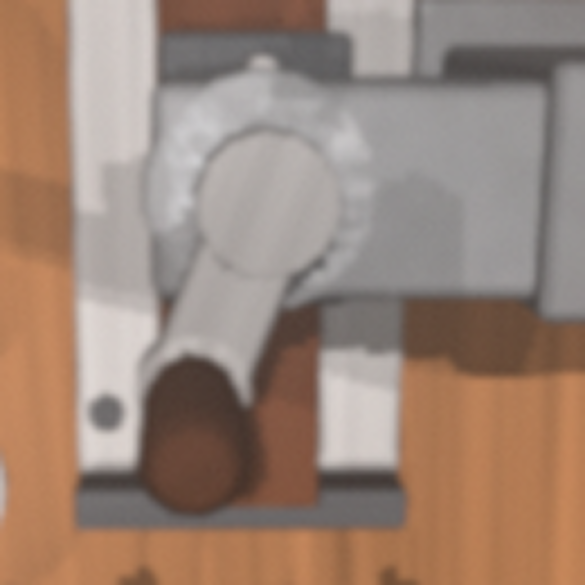

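```bash
python3 -c "
from ray import *
print('hub',at((269,203),.202),'handle top',at((195,457),.264),'stop',at((78,525),.056),at((404,525),.056),'bed',at((72,110),.03),'mould end top',at((318,505),.076))
h=at((195,457),.264)-at((269,203),.202);print(h,np.hypot(*h),np.arctan2(-h[1],h[0]))
"
```

```text
hub [2.9 0.7] handle top [-13.4 -38.5] stop [ -50.5 -121.6] [  57.1 -121.7] bed [-51.3   9.8] mould end top [  26.7 -108.3]
[-16.3 -39.2] 42.45385730413669 1.964862677641675
```

```bash
sed -i 's/^PX,PY,PA=.*/PX,PY,PA=0.5785,-0.0930,-0.0456/' h.py
cat >> h.py <<'E'
def hp(th,z,r=.045,o=(0,0)): return P(o[0]+r*np.cos(th),o[1]-r*np.sin(th),z)
def pf(s,th):  # radial (outward), tangential (clockwise) parts of the force on the tool
    f=s["wrist_force"];a=PA-th;return round(f[0]*np.cos(a)+f[1]*np.sin(a),1),round(f[0]*np.sin(a)-f[1]*np.cos(a),1)
E
python3 - <<'E'
from h import *
th=1.95
manip.move_linear(hp(th,.29),velocity=.2)
c=manip.move_linear(hp(th,.222),velocity=.08,f_stop=8); st(f"down {c}")
if not c:
    manip.gripper_to(.01); s=st("grip"); z=s["tool_pos"][2]
    for k in range(4):
        th+=np.radians(15); manip.move_linear(hp(th,z),velocity=.06); s=st("%.2f"%th); print(pf(s,th))
E
```

```text
down False t 21.59 p [ 0.5603 -0.1341  0.2225] F [ 0.  -0.6 -0.6] gap 0.0848 ff 0.0
grip t 22.19 p [ 0.5602 -0.134   0.2224] F [-1.2  0.8  4.9] gap 0.0218 ff 58.4
2.21 t 22.54 p [ 0.5498 -0.1274  0.2224] F [-0.2  5.   2.6] gap 0.0215 ff 59.3
(np.float64(-3.8), np.float64(3.3))
2.47 t 22.88 p [ 0.5421 -0.1188  0.2224] F [1.9 4.2 1.5] gap 0.0215 ff 59.3
(np.float64(-4.0), np.float64(2.3))
2.74 t 23.23 p [ 0.5367 -0.1083  0.2224] F [ 4.9  3.8 -0.6] gap 0.0215 ff 59.4
(np.float64(-5.9), np.float64(1.8))
3.00 t 23.57 p [ 0.5343 -0.097   0.2225] F [ 6.5  4.  -1.5] gap 0.0215 ff 59.4
(np.float64(-6.9), np.float64(3.4))
```

```bash
python3 - <<'E'
from h import *
ths=np.linspace(3.0,10.99,32)[1:]; z=.2224
for k,th in enumerate(ths):
    manip.move_linear(hp(th,z),velocity=.06); s=manip.sense(); f=pf(s,th)
    if k%2: print(round(th,2),np.array(f),round(s["wrist_force"][2],1))
    if np.linalg.norm(s["wrist_force"])>45: print("STOP",th,f);break
st("end")
E
```

```text
3.52 [-6.6  3.1] -3.2
4.03 [-5.8  3.2] -1.1
4.55 [-3.9  2.4] -0.2
5.06 [0.5 1.8] 2.3
5.58 [5.  2.5] 0.2
6.09 [7.5 2.2] -0.1
6.61 [6.6 2.4] -0.4
7.12 [7.  3.9] 1.1
7.64 [6. 3.] 4.0
8.15 [2.9 4.1] 6.1
8.67 [-2.6  2.7] 3.3
9.19 [-5.9  3.4] -0.5
9.7 [-5.7  2.8] -1.4
10.22 [-4.3  2.2] -0.3
10.73 [-3.7  2.1] 2.2
end t 34.16 p [ 0.5802 -0.0481  0.2224] F [ 1.5 -3.5  3. ] gap 0.0217 ff 60.4
```

```bash
python3 - <<'E'
from h import *
import cv2
manip.gripper_to(.08); manip.dwell(.2); st("open")
p=manip.sense()["tool_pos"]
manip.move_linear([p[0],p[1],.42],velocity=.2)
p=P(0,-.02,.42); manip.move_linear(p,velocity=.2); st("up"); 
c=vision.capture("wrist"); d=vision.capture("side")
a=cv2.resize(c["img"][40:240,160:360,::-1],(400,400),interpolation=cv2.INTER_CUBIC)
b=cv2.resize(d["img"][125:265,195:335,::-1],(400,400),interpolation=cv2.INTER_CUBIC)
cv2.imwrite("pics/e.png",np.hstack([a,b]))
E
```

```text
open t 34.96 p [ 0.5803 -0.048   0.2224] F [ 0.  -0.7 -0.1] gap 0.0798 ff 0.0
up t 36.58 p [ 0.5772 -0.1136  0.4191] F [ 0.8  0.1 -0. ] gap 0.0801 ff 0.0
```

View pics/e.png

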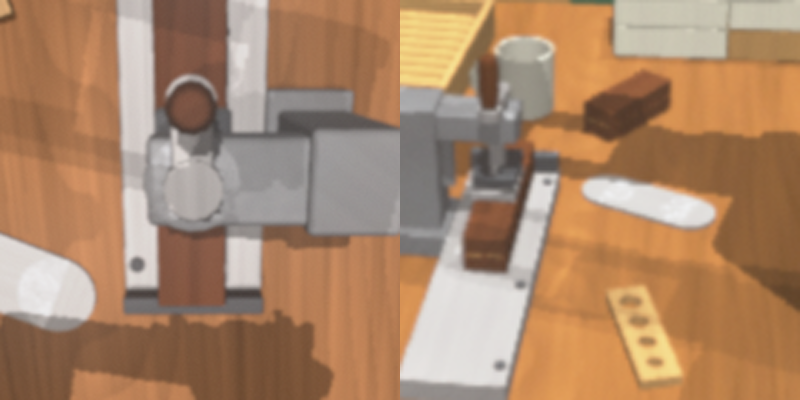

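The mould is square against the stop at (192,300). The handle is at +y (190,105), about a quarter turn past contact, and the foot is down on the mould. The gripper is clear, so I'll hand in.

```bash
python3 -c "
from bench import job
print(job.sign_off())"
```

```text
the job is handed in; nothing more can be done
None
```

I handed the job in with the mould square against the end stop and clamped, the crank about a quarter turn past contact and the bystanders left alone; the foot force wasn't measured (about 24 N expected), and no verdict came back.

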